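Lock the strainer back into the rainwater pump

TASK

Put the strainer insert back into the pump: lower it into the filter mouth with its lugs through the slots, push it in against the seal and twist it clockwise to the stop so that it locks, then let go. Feel for the slots and the stop gently - the brittle collar must not be forced, nor the pump knocked - and leave the other things on the shelf where they are.

Things in the scene. Friction and masses are not known exactly. Their poses are not given: they have to be found in the camera images.
- pump: Garden pump bolted to the shelf, 420 mm long, 130 mm wide; green finned motor to its +x, suction port (52 mm nut) to its -x, short delivery port on top, 93 mm to +x of the filter mouth, 158 mm high. Origin: on the shelf straight under the axis of the upright filter chamber; z up. The collar is old, brittle plastic: more than 50 N in all between insert and pump cracks it.
- mouth (a point): Centre of the filter mouth, at the flat top of the grey bayonet collar (86 mm across), 165 mm above the shelf; axes as the pump's. Hole 50.5 mm across, with two opposite slots 13 mm wide at the hole, reaching out to 34.5 mm from the axis. The slots lie near the pump's x axis, but the collar is clamped up to 20 degrees either way of it; this clocking is not reported: see it or feel for it.
- track (a point): On the mouth's axis at the underside of the 6 mm thick collar plate, 6 mm below the mouth. With lug tops below this level the insert turns clockwise (seen from above) by 51 degrees from mid-slot to rigid stops; counter-clockwise it is blocked at once. At the stops the plate is 4 mm thick: the lugs rise 2 mm into rests there and lock. Below, the chamber is free to 95 mm under the mouth.
- seal_top (a point): Centre of the top of the sprung black rubber seal ring that stands round the mouth, 72 to 84 mm across, top 6 mm above the mouth when free. The insert's flange presses it down: 6 N to start, then 1.5 N more per mm, up to 6 mm.
- insert: Black strainer insert standing upright on the shelf, 96 mm tall, about 0.35 kg. Origin: centre of its foot; z up its axis. Strainer tube 40 mm across up to 32 mm, taper to 48 mm across at 40 mm, barrel 48 mm across up to 55 mm, grey flange 86 mm across from 55 to 60 mm above the foot. Foot 49 mm below the mouth as the flange meets the seal; 51 mm when locked.
- lugs (a point): On the insert's axis at the underside of its two lugs, 42 mm above the foot; axes as the insert's. The lugs stand opposite each other along its x axis, 9 mm wide, 5 mm thick (42 to 47 mm above the foot), reaching out to 31 mm from the axis.
- grip (a point): Centre of the insert's upright grip bar, 78 mm above the foot: bar 56 mm long along the insert's x axis (in line with the lugs), 14 mm thick along its y axis, 36 mm tall, standing on the flange.
- dibber: Wooden dibber with a cross handle, 205 mm long, 30 mm thick, lying on the shelf; origin under its middle.
- hammer: Hammer with black rubber tips, about 290 mm long, head 116 mm wide, 44 mm high, lying on the shelf; origin under its head.
- nozzle: Red spray nozzle, about 120 by 140 mm, 40 mm high, lying on its side; origin under its barrel.
- saucers: Stack of three green plastic saucers, 144 mm across, 46 mm high; origin at the centre of its underside.
Mind the look-alikes: they are no part of the job. Of the things that look like the insert, the middle-sized one is meant.

How it is judged (in metres and radians):
On the way:
1. the insert is pushed in against the seal, its lugs through the slots and clear below the collar plate (horizontal distance between insert and mouth below 0.004 m and z of insert in the frame of mouth below -0.0526 m), for 0.1 s.
At the end, for the whole second after the job is handed in: The insert sits locked in the mouth: twisted to the stop with its lugs risen into their rests, foot 50.1 to 52.1 mm below the collar top (in the slots unlocked it springs up to 49 mm, short of the rests it stays at 53 mm), centred within 4 mm, upright within 3 degrees, at rest and released (horizontal distance between insert and mouth below 0.004 m and z of insert in the frame of mouth between -0.0521 and -0.0501 m and angle between insert's own z axis and vertical below 0.05 rad and linear speed of insert below 0.01 m/s and angular speed of insert below 0.1 rad/s); the robot touches nothing.
It fails at once if the insert and the pump press on each other with more than 50 N (contact force between insert and pump above 50 N).
It fails at once if the robot pushes the pump itself with more than 15 N (contact force between any of the fingers, the arm and pump above 15 N).
It fails at once if the dibber, hammer, nozzle or saucers are moved more than 15 mm (distance of any of dibber, hammer, nozzle, saucers from where it was at the start of the episode above 0.015 m).
It also fails if it takes over 72 s, if anything falls off the work surface, if the arm or the gripper's body presses on something with over 40 N, if the wrist force passes 120 N, or if a joint passes its speed limit or range.

ROBOT

A 6-joint arm with a two-finger parallel gripper is mounted at the origin on the work surface. World frame = base frame: x ahead of the robot, y to its left, z up, the work surface at z = 0. Lengths are in mm, angles in rad, forces in N, time in s.
With the tool pointing down it reaches from about 275 to 1000 mm from the base axis. Payload 8.4 kg.
Tool frame: the origin (TCP) lies at the very end of the fingers, on their centre line; the grasp point (between the pads) lies 19 mm behind it; z points along the fingers, x is the direction in which the jaws open and shut, and the axes are right-handed (so a half turn about z gives the same grasp; the last joint's range is limited). The gripper opens to 85 mm and grips with 20 to 120 N. Pads are 22 mm wide; open, the fingers measure 114 mm over their backs; the gripper's body (76 mm by 85 mm) begins 54 mm behind the grasp point. The pads swing forward as they close: fully open they stand 13 mm farther back than shut.
Start: joints at [1.176, 0.353, 1.633, -0, 1.155, -0.002], TCP at [239.234, 577.404, 231.281] pointing down, gripper open.
Joint ranges: [-2.63, 2.63], [-0.92, 2.1], [0.06, 2.66], [-1.3, 4.44], [0, 2.69], [-3.02, 3.02]. Speed limits (rad/s): [2.22, 2.22, 2.79, 3.14, 3.14, 3.14].

INTERFACE

Orientations are given as [roll, pitch, yaw] about the fixed x, y, z axes, in that order (R = Rz(yaw) Ry(pitch) Rx(roll)).
In Python, from rig import r gives the robot as it stands. The module is installed in compiled form; this text tells all that it offers.
- The arm moves only by the tool apply_moves, never from a script. Its argument "targets" is a list that holds one entry, the list of rows, each a list of 7 numbers: the gripper's target within -1 to 1 (fully open at 1, half-way at 0, shut at -1), then the shift along the tool's x, y, z in cm, then the turn, a rotation vector about the tool's x, y, z in degrees. A call has 1 to 8 rows; each row is the pose to reach, as a shift and turn from the pose measured when the call began, along the tool's axes at that moment; what a row does not reach only later rows make up. A row lasts 1/10 s, in which the tool goes at most 50 mm and 8.59 degrees, less where a joint would pass 70% of its speed; a pose out of reach is approached as far as the arm can. A call with a gripper value outside its range is refused whole. The fingers move at their own pace and stop on an object; "newtons" is the grip in N (left out, the last holds). Time passes only in rows, so rows that repeat a pose let the fingers close. It gives the time, the measured TCP pose, the force and the opening at its end, in the units of the state.
- r.sense(): the state, without advancing time (a new reading comes with each control period).
- r.grab_frame(name): name is "scene" or "top" or "wrist"; returns a dict with "pixels" (420x560x3 uint8, red, green, blue), "fov_y" (degrees; the focal length in pixels is half the picture's height over the tangent of half this angle, whatever the lens; pixels are square), "cx", "cy" (the principal point, pixels), "R" (3x3) and "t" (3): a world point X has camera coordinates R X + t; the wrist camera has in their place "mount" (4x4, takes a point from camera to tool coordinates, whose origin is the TCP and whose axes are the tool frame's). Camera axes: x right, y down, z forward; pixel columns grow to the right and rows downward; lengths in mm; the calibration is good to about 2 mm. A picture is of the moment at which its call begins: read the wrist's pose just before it. There is no depth.
- r.sign_off(): hands the job in, once; it reports no verdict.
The state is a dict: "clock": time; "qpos": joint angles; "qvel": joint speeds; "joint_efforts": joint torques, N m; "eef_pos": TCP position; "tcp_rot": TCP orientation; "contact_force": force on the tool from outside, world axes, zero at the start; "wrist_torque": the same for the moment, N m; "opening": opening from 0.0 (shut) to 1.0 (fully open).
Only numpy, scipy, OpenCV 4.12 (cv2) and the standard library are available. Lean on these libraries where they do the work, as an engineer would, in place of code of your own. Each camera call takes 0.05 s, during which the arm holds its last target. There are 200 camera calls.

## Working session

There is one attempt and no reset: what is moved stays moved. The work goes in short steps, Python scripts to look and compute and a tool call to move; the robot and the scene stay as the last step left them, time stands still between calls to the robot, and variables do not carry over. Pictures are saved under pics/ and viewed, about 8 in all and at most 12, crops included, and the job is handed in when it is done.

Besides the shell and the picture viewer there is one more tool, called after "Call:" in YAML: its name, and indented under it one key for each argument. apply_moves: Moves the arm, as the interface text tells. Its arguments: {"type":"object","properties":{"targets":{"type":"array"},"newtons":{"type":"number"}},"required":["targets"]}

```bash
mkdir -p pics
cat > h.py <<'E'
import numpy as np, cv2, pickle
from rig import r
def grab(n):
    s=r.sense(); f=r.grab_frame(n); f['s']=s; return f
def save(f,name,crop=None,k=1):
    im=f['pixels'][:,:,::-1]
    if crop: x0,y0,x1,y1=crop; im=im[y0:y1,x0:x1]
    cv2.imwrite('pics/'+name,cv2.resize(im,None,fx=k,fy=k,interpolation=cv2.INTER_CUBIC))
E
cat > g.py <<'E'
import numpy as np
from h import *
from scipy.spatial.transform import Rotation as Ro
def pose(s): return Ro.from_euler('xyz',s['tcp_rot']).as_matrix(),np.array(s['eef_pos'])
def cam(f):
    if 'mount' in f:
        M=np.array(f['mount']); R,p=pose(f['s']); Rwc=R@M[:3,:3]; c=R@M[:3,3]+p
        return Rwc.T,-Rwc.T@c
    return np.array(f['R']),np.array(f['t'])
def ray(f,u,v):
    R,t=cam(f); F=f['pixels'].shape[0]/2/np.tan(np.radians(f['fov_y'])/2)
    return -R.T@t, R.T@np.array([(u-f['cx'])/F,(v-f['cy'])/F,1])
def atz(f,u,v,z):
    c,d=ray(f,u,v); return c+d*(z-c[2])/d[2]
def proj(f,X):
    R,t=cam(f); F=f['pixels'].shape[0]/2/np.tan(np.radians(f['fov_y'])/2); q=R@np.array(X)+t
    return F*q[0]/q[2]+f['cx'],F*q[1]/q[2]+f['cy']
E
python3 - <<'E'
from h import *
for n in ['scene','top','wrist']:
    f=grab(n); save(f,n+'0.png'); pickle.dump(f,open(n+'0.pkl','wb'))
    print(n,f['fov_y'],f['cx'],f['cy'],f.get('t'),f.get('mount'))
a=[cv2.imread(f'pics/{n}0.png') for n in ['scene','top']]
s=r.sense();print({k:np.round(v,3) for k,v in s.items()})
E
```

```text
scene 54.640487115513395 275.3317401549694 203.8932908142292 [-462.05718806 -153.32440508 1525.72517163] None
top 50.48834464315743 284.8897458016821 206.15469283550829 [  -6.72510007  565.00720358 1333.27309187] None
wrist 70.49380986654597 282.0974006297309 206.1692293672608 None [[ 9.99999976e-01  2.19561888e-04  1.26014340e-05  1.92297996e-01]
 [-2.13714129e-04  9.56651135e-01  2.91236261e-01 -7.45321011e+01]
 [ 5.18892074e-05 -2.91236257e-01  9.56651159e-01 -1.42482282e+02]
 [ 0.00000000e+00  0.00000000e+00  0.00000000e+00  1.00000000e+00]]
{'clock': np.float64(0.15), 'qpos': array([ 1.176,  0.354,  1.634, -0.   ,  1.155, -0.002]), 'qvel': array([-0.001, -0.001, -0.002, -0.002,  0.001, -0.001]), 'joint_efforts': array([ 0.0000e+00, -6.0564e+01, -3.4234e+01,  0.0000e+00,  6.0000e-03,
       -0.0000e+00]), 'eef_pos': array([239.098, 577.047, 230.72 ]), 'tcp_rot': array([3.142e+00, 1.000e-03, 1.178e+00]), 'contact_force': array([-0.343,  0.307, -0.979]), 'wrist_torque': array([-0.025, -0.056,  0.   ]), 'opening': np.float64(1.0)}
```

View pics/top0.png

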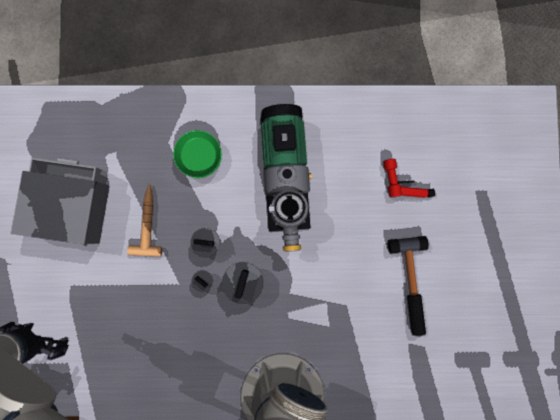

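View pics/scene0.png

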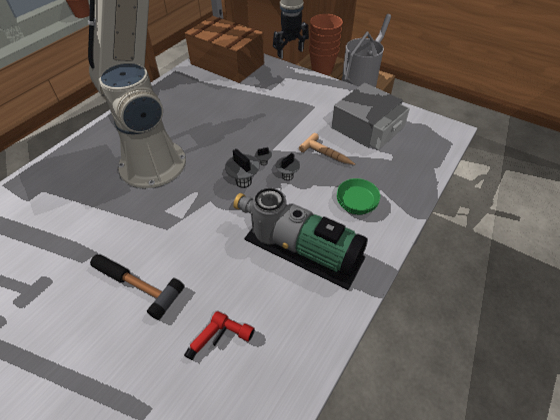

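Top view: the three look-alikes are at about (204,243), (201,282) and (241,285), and the mouth is at about (290,207). I'll enlarge this area.

Run:
```python
from g import *
f=pickle.load(open('top0.pkl','rb'));save(f,'c1.png',(180,180,320,300),5)
for n,(u,v),z in [('ins',(204,243),96),('small',(201,282),70),('big',(241,285),130),('mouth',(290,207),171)]:
    print(n,atz(f,u,v,z).round(), 'px/mm',np.hypot(*(np.array(proj(f,atz(f,u,v,z)+[0,50,0]))-[u,v]))/50)
```

```text
ins [456. 221.  96.] px/mm 0.3539010528851014
small [344. 234.  70.] px/mm 0.34903167514254263
big [341. 114. 130.] px/mm 0.36467935632238624
mouth [552. -21. 171.] px/mm 0.370785084895275
```

View pics/c1.png

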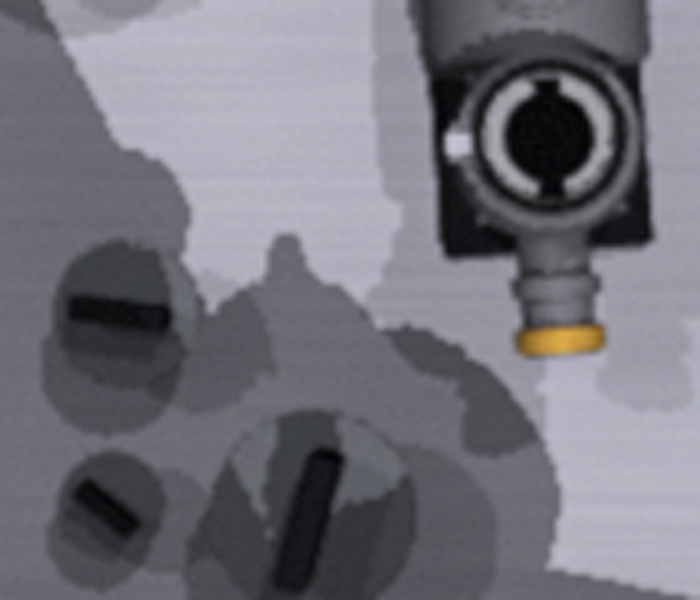

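Of the three, the one at (204,243) has a flange of about 84 mm, so it is the middle-sized one. The slots lie close to the x axis. First I'll look at the mouth with the wrist camera.

Call:
apply_moves:
  targets:
    - [[1, -42.4, 54, -3.0, 0, 0, -22.5], [1, -42.4, 54, -3.0, 0, 0, -22.5], [1, -42.4, 54, -3.0, 0, 0, -22.5], [1, -42.4, 54, -3.0, 0, 0, -22.5], [1, -42.4, 54, -3.0, 0, 0, -22.5], [1, -42.4, 54, -3.0, 0, 0, -22.5], [1, -42.4, 54, -3.0, 0, 0, -22.5], [1, -42.4, 54, -3.0, 0, 0, -22.5]]

```text
clock: 0.95
eef_pos: [435.3, 227.7, 248.8]
tcp_rot: [-3.141, 0.001, 1.571]
contact_force: [1.4, -0.9, -0.1]
opening: 1.001
```

```bash
cat >> g.py <<'E'
def to(x,y,z,yaw,s=None):
    s=s or r.sense(); R,p=pose(s); G=Ro.from_euler('xyz',[180,0,yaw],degrees=True).as_matrix()
    print('at',p.round(1),np.degrees(s['tcp_rot']).round(2),'F',np.round(s['contact_force'],1),'open',round(float(s['opening']),3),'t',s['clock'])
    print('shift cm',(R.T@(np.array([x,y,z])-p)/10).round(2),'turn',np.degrees(Ro.from_matrix(R.T@G).as_rotvec()).round(2))
E
python3 -c "
from g import *
to(575,-21,260,90)"
```

```text
at [435.3 227.7 248.8] [-1.7999e+02  5.0000e-02  9.0010e+01] F [ 1.4 -0.9 -0.1] open 1.001 t 0.95
shift cm [-24.87  13.97  -1.1 ] turn [-0.01  0.05  0.01]
```

Call:
apply_moves:
  targets:
    - [[1, -24.9, 14, -1.1, 0, 0, 0], [1, -24.9, 14, -1.1, 0, 0, 0], [1, -24.9, 14, -1.1, 0, 0, 0], [1, -24.9, 14, -1.1, 0, 0, 0], [1, -24.9, 14, -1.1, 0, 0, 0], [1, -24.9, 14, -1.1, 0, 0, 0], [1, -24.9, 14, -1.1, 0, 0, 0], [1, -24.9, 14, -1.1, 0, 0, 0]]

```text
clock: 1.75
eef_pos: [575.1, -21.9, 259.5]
tcp_rot: [-3.14, 0.001, 1.569]
contact_force: [-0.4, -0.3, -0.5]
opening: 0.999
```

Run:
```python
from g import *
f=grab('wrist'); pickle.dump(f,open('w1.pkl','wb'))
u,v=proj(f,[552,-21,165]); print(u,v,f['s']['eef_pos'],f['s']['tcp_rot'])
x0=max(0,min(int(u)-90,380)); y0=max(0,min(int(v)-75,270)); print(x0,y0)
save(f,'w1.png',(x0,y0,x0+180,y0+150),4)
```

```text
282.9195515956317 181.8667988824755 [575.07579453 -21.92875508 259.4883893 ] [-3.14032214e+00  5.08866503e-04  1.56896826e+00]
192 106
```

View pics/w1.png

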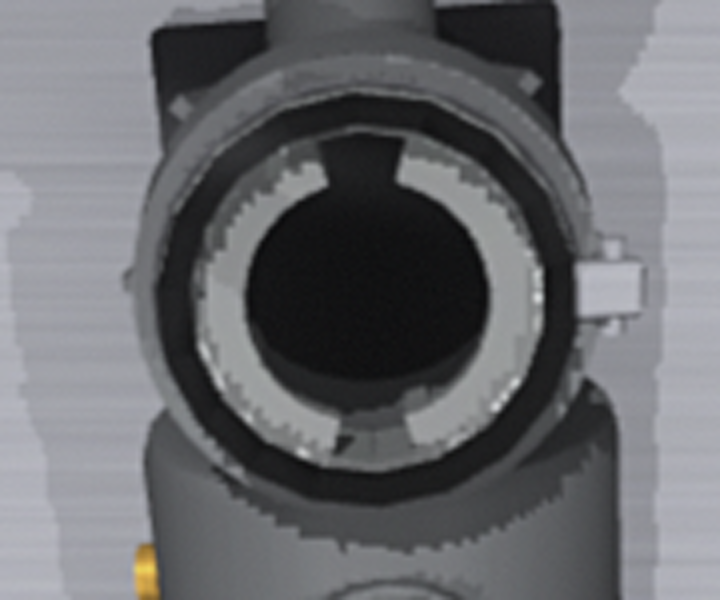

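The wrist crop (4x, offset 192,106) shows the hole spanning x 247–490. The slot edges are at about (328/398,184) for the top slot and (340/408,418) for the bottom one.

Run:
```python
from g import *
f=pickle.load(open('w1.pkl','rb'))
P=lambda a,b,z=165: atz(f,192+a/4,106+b/4,z)[:2]
for n,p in dict(tl=(328,184),tr=(398,184),bl=(342,415),br=(408,418),tlo=(318,142),tro=(407,140),blo=(333,453),bro=(414,447),L=(247,290),R=(490,290)).items(): print(n,P(*p).round(1))
t=(P(328,184)+P(398,184))/2; b=(P(342,415)+P(408,418))/2
print('mid',(t+b)/2,'ang',np.degrees(np.arctan2(*(b-t)[::-1])))
# collar-top circle fit through hole edge pts and seal outer (z171)
pts=np.array([P(*p) for p in [(247,290),(490,290),(262,235),(476,235),(328,184),(398,184),(342,415),(408,418)]])
A=np.c_[2*pts,np.ones(len(pts))]; s=np.linalg.lstsq(A,(pts**2).sum(1),rcond=None)[0]; print('hole',s[:2],np.sqrt(s[2]+s[:2]@s[:2]))
pts=np.array([P(*p,171) for p in [(158,290),(575,290),(365,93),(369,503),(215,160),(520,150),(225,450),(512,450)]])
A=np.c_[2*pts,np.ones(len(pts))]; s=np.linalg.lstsq(A,(pts**2).sum(1),rcond=None)[0]; print('seal',s[:2],np.sqrt(s[2]+s[:2]@s[:2]))
ft=pickle.load(open('top0.pkl','rb'))
Q=lambda a,b,z: atz(ft,180+a/5,180+b/5,z)[:2]
print('top hole',Q(548,138,165),'slots',Q(548,85,165),Q(550,192,165))
a,b=Q(70,308,96),Q(169,318,96);print('bar',a,b,np.hypot(*(b-a)),(a+b)/2,np.degrees(np.arctan2(*(a-b)[::-1])))
to(456-15,221,240,0)
```

```text
tl [527.9 -28. ]
tr [528.  -14.2]
bl [575.8 -25.6]
br [576.5 -11.7]
tlo [519.8 -29.9]
tro [519.4 -12.5]
blo [584.2 -27.5]
bro [582.9 -10.4]
L [549.2 -44.6]
R [549.3   4.6]
mid [552.03159762 -19.88117669] ang 2.9306462117974426
hole [551.94002975 -19.92942855] 25.118538890380606
seal [551.75086292 -20.07300846] 41.62152383340645
top hole [550.78297576 -20.35127553] slots [579.63396937 -20.6055121 ] [521.47868753 -21.17630348]
bar [460.46422002 249.67881626] [454.33779242 193.64857307] 56.36418425765906 [457.40100622 221.66369466] 83.75998565579988
at [574.7 -21.1 259.5] [-1.7991e+02  2.0000e-02  8.9970e+01] F [-0.5  0.4  0.1] open 0.999 t 1.8
shift cm [ 24.2  -13.38   1.96] turn [-5.000e-02  9.000e-02  8.997e+01]
```

Call:
apply_moves:
  targets:
    - [[1, 24.3, -11.8, 5.0, 0, 0, 96.2], [1, 24.3, -11.8, 5.0, 0, 0, 96.2], [1, 24.3, -11.8, 5.0, 0, 0, 96.2], [1, 24.3, -11.8, 5.0, 0, 0, 96.2], [1, 24.3, -11.8, 5.0, 0, 0, 96.2], [1, 24.3, -11.8, 5.0, 0, 0, 96.2], [1, 24.3, -11.8, 5.0, 0, 0, 96.2], [1, 24.3, -11.8, 5.0, 0, 0, 96.2]]

```text
clock: 2.6
eef_pos: [454.4, 224.2, 209.3]
tcp_rot: [-3.141, 0.002, 0.434]
contact_force: [0.8, -0.1, 0.5]
opening: 0.998
```

```bash
python3 -c "
from g import *
to(457,222,205,-6.2)"
```

```text
at [454.4 224.2 209.3] [-1.7999e+02  1.3000e-01  2.4850e+01] F [ 0.8 -0.1  0.5] open 0.998 t 2.6
shift cm [0.14 0.31 0.43] turn [3.000e-02 1.300e-01 3.105e+01]
```

Call:
apply_moves:
  targets:
    - [[1, 0.1, 0.3, 0.4, 0, 0, 31], [1, 0.1, 0.3, 0.4, 0, 0, 31], [1, 0.1, 0.3, 0.4, 0, 0, 31], [1, 0.1, 0.3, 0.4, 0, 0, 31], [1, 0.1, 0.3, 0.4, 0, 0, 31], [1, 0.1, 0.3, 0.4, 0, 0, 31]]

```text
clock: 3.2
eef_pos: [455.7, 222.5, 205.4]
tcp_rot: [3.141, 0.002, -0.103]
contact_force: [-0.3, 0.2, 0.3]
opening: 1.001
```

Run:
```python
from g import *
f=grab('wrist'); pickle.dump(f,open('w2.pkl','wb'))
u,v=proj(f,[457,222,96]); print(u,v,f['s']['eef_pos'],f['s']['tcp_rot'])
x0=max(0,min(int(u)-90,380)); y0=max(0,min(int(v)-75,270)); print(x0,y0)
save(f,'w2.png',(x0,y0,x0+180,y0+150),4)
```

```text
284.05285625462716 204.12649538159332 [455.73816445 222.53808637 205.37427134] [ 3.14054498e+00  2.19628513e-03 -1.03088897e-01]
194 129
```

View pics/w2.png

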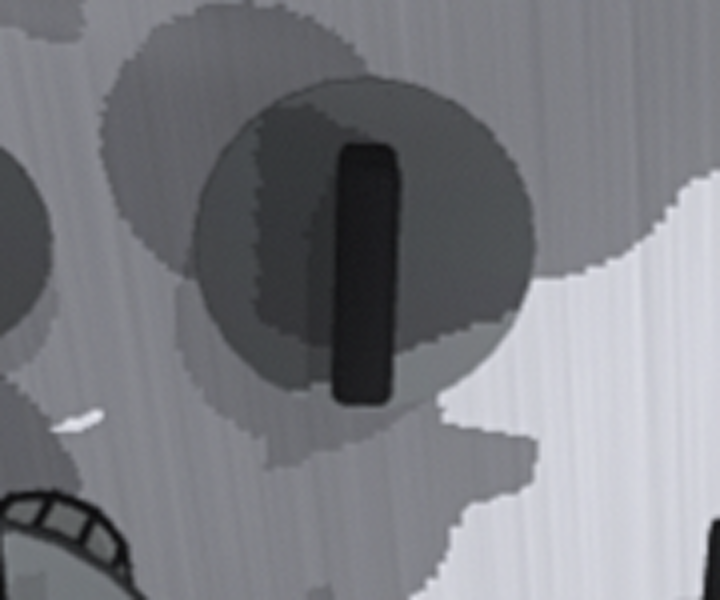

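The crop shows the bar top running from (369,143) to (362,405), and the flange spanning x 193–535.

Run:
```python
from g import *
f=pickle.load(open('w2.pkl','rb'))
P=lambda a,b,z: atz(f,194+a/4,129+b/4,z)[:2]
a,b=P(369.5,143,96),P(362,405,96); d=b-a
print(a,b,np.hypot(*d),(a+b)/2,'bar ang',np.degrees(np.arctan2(d[1],d[0])))
pts=np.array([P(*p,60) for p in [(193,240),(536,245),(360,77),(240,130),(490,130)]])
A=np.c_[2*pts,np.ones(len(pts))]; s=np.linalg.lstsq(A,(pts**2).sum(1),rcond=None)[0]; print('flange',s[:2],np.sqrt(s[2]+s[:2]@s[:2]))
c=(a+b)/2; yaw=np.degrees(np.arctan2(d[1],d[0]))-90
to(c[0],c[1],68,yaw); print(yaw)
```

```text
[462.48330051 256.55226166] [454.90687546 197.30287157] 59.73183775788232 [458.69508798 226.92756662] bar ang -97.28706336957903
flange [458.36381413 224.0509087 ] 42.74204360121026
at [455.9 222.4 205.3] [ 1.7994e+02  1.2000e-01 -5.9400e+00] F [ 0.2  0.1 -0.3] open 0.999 t 3.25
shift cm [ 0.26 -0.49 13.73] turn [-1.9000e-01  1.0000e-01 -1.7865e+02]
-187.28706336957902
```

Call:
apply_moves:
  targets:
    - [[1, 0.24, -0.21, 4, 0, 0, 1.1], [1, 0.24, -0.21, 8, 0, 0, 1.1], [1, 0.24, -0.21, 11, 0, 0, 1.1], [1, 0.24, -0.21, 13, 0, 0, 1.1], [1, 0.24, -0.21, 14, 0, 0, 1.1], [1, 0.24, -0.21, 14, 0, 0, 1.1], [0.3, 0.24, -0.21, 14, 0, 0, 1.1], [0, 0.24, -0.21, 14, 0, 0, 1.1]]
  newtons: 40

```text
clock: 4.05
eef_pos: [459.0, 224.6, 66.5]
tcp_rot: [-3.142, 0.0, -0.122]
contact_force: [-0.7, 0.6, -0.4]
opening: 0.69
```

```bash
python3 -c "
from g import *
to(458.5,224.3,65,-7)"
```

```text
at [459.  224.6  66.5] [-1.80e+02  3.00e-02 -7.01e+00] F [-0.7  0.6 -0.4] open 0.69 t 4.05
shift cm [-0.05  0.03  0.15] turn [-0.    0.03 -0.01]
```

Call:
apply_moves:
  targets:
    - [[-0.3, 0, 0, 0.1, 0, 0, 0], [-0.5, 0, 0, 0.1, 0, 0, 0], [-0.6, 0, 0, 0.1, 0, 0, 0], [-0.7, 0, 0, 0.1, 0, 0, 0], [-1, 0, 0, 0.1, 0, 0, 0], [-1, 0, 0, 0.1, 0, 0, 0], [-1, 0, 0, 0.1, 0, 0, 0], [-1, 0, 0, 0.1, 0, 0, 0]]
  newtons: 60

```text
clock: 4.85
eef_pos: [459.2, 224.7, 65.9]
tcp_rot: [-3.141, -0.0, -0.122]
contact_force: [-0.6, -1.1, 5.2]
opening: 0.153
```

```bash
python3 -c "
from g import *
to(458.5,224.3,65,-7)"
```

```text
at [459.2 224.7  65.9] [-179.99   -0.     -7.01] F [-0.6 -1.1  5.2] open 0.153 t 4.85
shift cm [-0.07  0.05  0.09] turn [-0.01 -0.   -0.01]
```

Call:
apply_moves:
  targets:
    - [[-1, 0, 0, -1, 0, 0, 0], [-1, 0, 0, -3, 0, 0, 0], [-1, 0, 0, -7, 0, 0, 0], [-1, 0, 0, -11, 0, 0, 0], [-1, 0, 0, -15, 0, 0, 0], [-1, 0, 0, -18, 0, 0, 0], [-1, 0, 0, -20, 0, 0, 0], [-1, 0, 0, -20.5, 0, 0, 0]]
  newtons: 90

```text
clock: 5.65
eef_pos: [460.0, 225.0, 273.6]
tcp_rot: [-3.139, -0.003, -0.122]
contact_force: [-0.3, 0.4, -3.0]
opening: 0.15
```

```bash
python3 -c "
from g import *
to(552,-20,271,93);print(r.sense()['qpos'],r.sense()['wrist_torque'])"
```

```text
at [460.  225.  273.6] [-179.86   -0.19   -7.01] F [-0.3  0.4 -3. ] open 0.15 t 5.65
shift cm [12.12 23.19  0.24] turn [ 6.0000e-02 -2.6000e-01 -1.0001e+02]
[4.51792675e-01 1.32561973e-01 1.82548912e+00 2.36722139e-04
 1.17951854e+00 5.74035310e-01] [ 0.02064401 -0.00632409 -0.00023381]
```

Call:
apply_moves:
  targets:
    - [[-1, 1.2, 2.3, 0, 0, 0, -8], [-1, 3.0, 5.8, 0, 0, 0, -16], [-1, 4.9, 9.3, 0, 0, 0, -24], [-1, 6.7, 12.8, 0, 0, 0, -32], [-1, 8.5, 16.2, 0, 0, 0, -40], [-1, 10.1, 19.3, 0, 0, 0, -48], [-1, 11.3, 21.6, 0, 0, 0, -56], [-1, 12.1, 23.2, 0, 0, 0, -64]]

```text
clock: 6.45
eef_pos: [551.4, -21.9, 271.9]
tcp_rot: [3.142, -0.002, 0.999]
contact_force: [0.5, 0.4, -2.8]
opening: 0.143
```

```bash
python3 -c "
from g import *
to(552,-20,268,93)"
```

```text
at [551.4 -21.9 271.9] [ 1.800e+02 -1.200e-01  5.724e+01] F [ 0.5  0.4 -2.8] open 0.143 t 6.45
shift cm [ 0.2  -0.05  0.39] turn [  0.04  -0.12 -35.76]
```

Call:
apply_moves:
  targets:
    - [[-1, 0.2, -0.05, 0.1, 0, 0, -8], [-1, 0.2, -0.05, 0.1, 0, 0, -16], [-1, 0.2, -0.05, 0.1, 0, 0, -24], [-1, 0.2, -0.05, 0.1, 0, 0, -32], [-1, 0.2, -0.05, 0.1, 0, 0, -35.8], [-1, 0.2, -0.05, 0.1, 0, 0, -35.8], [-1, 0.2, -0.05, 0.1, 0, 0, -35.8]]

```text
clock: 7.15
eef_pos: [551.5, -20.0, 270.1]
tcp_rot: [-3.141, -0.002, 1.622]
contact_force: [-0.0, 0.8, -2.4]
opening: 0.147
```

Run:
```python
from g import *
f=grab('wrist'); pickle.dump(f,open('w3.pkl','wb')); save(f,'w3.png',(140,100,420,310),2.8)
to(552,-20,268,93,f['s'])
f=grab('scene'); pickle.dump(f,open('s3.pkl','wb'))
u,v=proj(f,[552,-20,171]);print(u,v)
```

```text
at [551.5 -20.  270.1] [-1.7998e+02 -1.0000e-01  9.2910e+01] F [-0.   0.8 -2.4] open 0.147 t 7.15
shift cm [-0.01  0.05  0.21] turn [-0.02 -0.1  -0.09]
269.1291365181063 197.47522459748706
```

View pics/w3.png

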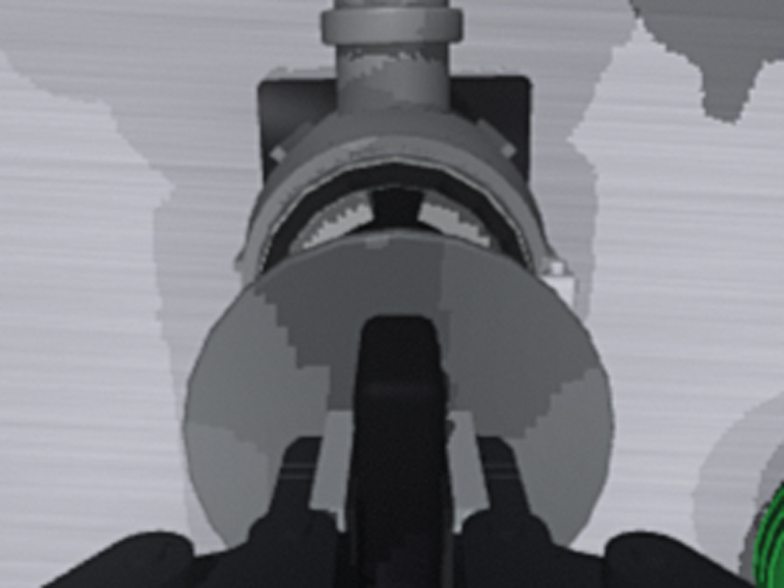

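The held flange spans x 184–612 with its top edge at y≈233. Its outline gives the insert's offset in the grip.

Run:
```python
from g import *
f=pickle.load(open('w3.pkl','rb'));z=f['s']['eef_pos'][2]-65.9+60
P=lambda a,b,z: atz(f,140+a/2.8,100+b/2.8,z)[:2]
pts=np.array([P(*p,z) for p in [(184,425),(612,425),(400,232),(240,300),(565,310),(204,355),(595,360)]])
A=np.c_[2*pts,np.ones(len(pts))]; s=np.linalg.lstsq(A,(pts**2).sum(1),rcond=None)[0]; print('flange',s[:2],np.sqrt(s[2]+s[:2]@s[:2]))
# slot (top, -x side) edges at hole/outer level
print(P(372,215,165),P(420,215,165),P(376,190,165),P(416,190,165))
pts=np.array([P(*p,171) for p in [(398,162),(258,268),(530,262),(300,205),(490,200)]])
print([round(float(np.hypot(*(p-[552,-20]))),1) for p in pts])
```

```text
flange [551.97938891 -19.66036032] 41.69578085229653
[526.82497431 -28.57798066] [526.09241068 -14.10459087] [519.17961944 -27.70150465] [518.57361067 -15.74648227]
[42.3, 42.8, 42.0, 41.0, 41.6]
```

Call:
apply_moves:
  targets:
    - [[-1, 0, 0, 1.0, 0, 0, 0], [-1, 0, 0, 2.5, 0, 0, 0], [-1, 0, 0, 4, 0, 0, 0], [-1, 0, 0, 5.5, 0, 0, 0], [-1, 0, 0, 6.5, 0, 0, 0], [-1, 0, 0, 7.2, 0, 0, 0], [-1, 0, 0, 7.4, 0, 0, 0], [-1, 0, 0, 7.4, 0, 0, 0]]

```text
clock: 8.05
eef_pos: [551.9, -19.9, 196.4]
tcp_rot: [3.141, -0.002, 1.622]
contact_force: [0.4, -0.1, -2.9]
opening: 0.15
```

```bash
python3 -c "
from g import *
to(551.5,-20.2,190,93);print(r.sense()['wrist_torque'])"
```

```text
at [551.9 -19.9 196.4] [ 1.7998e+02 -1.0000e-01  9.2940e+01] F [ 0.4 -0.1 -2.9] open 0.15 t 8.05
shift cm [-0.03 -0.04  0.64] turn [ 0.02 -0.1  -0.06]
[0.04978257 0.00934204 0.00842404]
```

Call:
apply_moves:
  targets:
    - [[-1, -0.02, -0.02, 0.15, 0, 0, 0], [-1, -0.02, -0.02, 0.3, 0, 0, 0], [-1, -0.02, -0.02, 0.45, 0, 0, 0], [-1, -0.02, -0.02, 0.6, 0, 0, 0], [-1, -0.02, -0.02, 0.6, 0, 0, 0]]

```text
clock: 8.55
eef_pos: [551.5, -20.0, 190.2]
tcp_rot: [3.141, -0.002, 1.622]
contact_force: [-0.5, 0.1, -3.3]
opening: 0.151
```

Call:
apply_moves:
  targets:
    - [[-1, 0, 0, 0.1, 0, 0, 0], [-1, 0, 0, 0.2, 0, 0, 0], [-1, 0, 0, 0.3, 0, 0, 0], [-1, 0, 0, 0.3, 0, 0, 0]]

```text
clock: 8.95
eef_pos: [551.4, -20.0, 187.1]
tcp_rot: [-3.141, -0.002, 1.622]
contact_force: [0.2, -0.4, -3.7]
opening: 0.155
```

```bash
python3 -c "
from g import *
to(551.5,-20.2,185,93);print(r.sense()['wrist_torque'])"
```

```text
at [551.4 -20.  187.1] [-1.7999e+02 -1.0000e-01  9.2940e+01] F [ 0.2 -0.4 -3.7] open 0.155 t 8.95
shift cm [-0.02  0.01  0.21] turn [-0.01 -0.1  -0.06]
[ 0.04331981  0.03986103 -0.04359841]
```

Call:
apply_moves:
  targets:
    - [[-1, 0, 0, 0.1, 0, 0, 0], [-1, 0, 0, 0.2, 0, 0, 0], [-1, 0, 0, 0.3, 0, 0, 0], [-1, 0, 0, 0.3, 0, 0, 0]]

```text
clock: 9.35
eef_pos: [551.3, -20.0, 183.9]
tcp_rot: [-3.141, -0.002, 1.622]
contact_force: [0.3, -0.0, -1.7]
opening: 0.15
```

Call:
apply_moves:
  targets:
    - [[-1, 0, 0, 0.1, 0, 0, 0], [-1, 0, 0, 0.2, 0, 0, 0], [-1, 0, 0, 0.2, 0, 0, 0]]

```text
clock: 9.65
eef_pos: [551.3, -20.0, 182.0]
tcp_rot: [-3.141, -0.002, 1.622]
contact_force: [-1.1, -0.5, -2.1]
opening: 0.149
```

Call:
apply_moves:
  targets:
    - [[-1, 0, 0, 0.1, 0, 0, 0], [-1, 0, 0, 0.2, 0, 0, 0], [-1, 0, 0, 0.2, 0, 0, 0]]

```text
clock: 9.95
eef_pos: [551.4, -20.0, 180.4]
tcp_rot: [-3.141, -0.002, 1.622]
contact_force: [-2.7, -0.5, 4.9]
opening: 0.153
```

Call:
apply_moves:
  targets:
    - [[-1, 0, 0, 0.1, 0, 0, 0], [-1, 0, 0, 0.2, 0, 0, 0], [-1, 0, 0, 0.2, 0, 0, 0]]

```text
clock: 10.25
eef_pos: [551.4, -20.0, 178.8]
tcp_rot: [-3.142, -0.002, 1.622]
contact_force: [-2.7, 0.0, 7.2]
opening: 0.146
```

Call:
apply_moves:
  targets:
    - [[-1, 0, 0, 0.1, 0, 0, 0], [-1, 0, 0, 0.2, 0, 0, 0], [-1, 0, 0, 0.26, 0, 0, 0], [-1, 0, 0, 0.28, 0, 0, 0], [-1, 0, 0, 0.28, 0, 0, 0]]

```text
clock: 10.75
eef_pos: [551.5, -20.0, 176.8]
tcp_rot: [3.141, -0.002, 1.622]
contact_force: [-4.2, -0.5, 11.2]
opening: 0.145
```

```bash
python3 -c "
from g import *
to(551.5,-20.2,176.3,93);print(r.sense()['wrist_torque'])"
```

```text
at [551.5 -20.  176.8] [ 1.7998e+02 -1.0000e-01  9.2940e+01] F [-4.2 -0.5 11.2] open 0.145 t 10.75
shift cm [-0.02  0.    0.05] turn [ 0.02 -0.1  -0.06]
[0.07133462 0.84602188 0.02387854]
```

Call:
apply_moves:
  targets:
    - [[-1, 0, -0.05, 0, 0, 0, 0], [-1, 0, -0.07, 0, 0, 0, 2], [-1, 0, -0.07, 0, 0, 0, 4], [-1, 0, -0.07, 0, 0, 0, 6], [-1, 0, -0.07, 0, 0, 0, 6]]

```text
clock: 11.25
eef_pos: [552.0, -20.1, 177.9]
tcp_rot: [3.139, -0.002, 1.517]
contact_force: [-0.9, 0.6, 8.6]
opening: 0.147
```

```bash
python3 -c "
from g import *
to(551.5,-20.2,176.3,93);print(r.sense()['wrist_torque'])"
```

```text
at [552.  -20.1 177.9] [ 1.7983e+02 -1.0000e-01  8.6890e+01] F [-0.9  0.6  8.6] open 0.147 t 11.25
shift cm [-0.02 -0.05  0.16] turn [ 0.17 -0.09 -6.11]
[0.07072357 0.30952476 0.12867523]
```

Call:
apply_moves:
  targets:
    - [[-1, 0, 0, 0.1, 0, 0, 0], [-1, 0, 0, 0.2, 0, 0, 0], [-1, 0, 0, 0.3, 0, 0, 0], [-1, 0, 0, 0.3, 0, 0, 0]]

```text
clock: 11.65
eef_pos: [552.1, -20.1, 176.0]
tcp_rot: [3.138, -0.002, 1.517]
contact_force: [-5.7, 0.4, 12.3]
opening: 0.149
```

```bash
python3 -c "
from g import *
to(551.5,-20.2,176.3,93);print(r.sense()['wrist_torque'])"
```

```text
at [552.1 -20.1 176. ] [ 1.7981e+02 -1.0000e-01  8.6910e+01] F [-5.7  0.4 12.3] open 0.149 t 11.65
shift cm [-0.01 -0.06 -0.03] turn [ 0.2  -0.09 -6.09]
[0.07945913 0.97290409 0.14545532]
```

Call:
apply_moves:
  targets:
    - [[-1, 0, -0.08, 0.08, 0, 0, 0], [-1, 0, -0.15, 0.08, 0, 0, 0], [-1, 0, -0.15, 0.08, 0, 0, 3], [-1, 0, -0.15, 0.08, 0, 0, 6], [-1, 0, -0.15, 0.08, 0, 0, 8], [-1, 0, -0.15, 0.08, 0, 0, 8]]

```text
clock: 12.25
eef_pos: [552.1, -20.0, 176.6]
tcp_rot: [3.135, -0.003, 1.376]
contact_force: [-0.4, 0.0, 10.6]
opening: 0.154
```

```bash
python3 -c "
from g import *
to(551.5,-20.2,176.3,93);print(r.sense()['wrist_torque'])"
```

```text
at [552.1 -20.  176.6] [ 1.7963e+02 -1.5000e-01  7.8860e+01] F [-0.4  0.  10.6] open 0.154 t 12.25
shift cm [-0.03 -0.06  0.03] turn [  0.38  -0.1  -14.14]
[0.0114653  0.26760405 0.10730545]
```

Call:
apply_moves:
  targets:
    - [[-1, 0, -0.03, 0.1, 0.3, 0, 4], [-1, 0, -0.03, 0.1, 0.3, 0, 8], [-1, 0, -0.03, 0.1, 0.3, 0, 12], [-1, 0, -0.03, 0.1, 0.3, 0, 16], [-1, 0, -0.03, 0.1, 0.3, 0, 16]]

```text
clock: 12.75
eef_pos: [552.4, -20.0, 176.7]
tcp_rot: [3.14, -0.004, 1.095]
contact_force: [-3.7, 0.2, 11.7]
opening: 0.15
```

```bash
python3 -c "
from g import *
to(551.8,-20.0,176.3,42);print(r.sense()['wrist_torque'])"
```

```text
at [552.4 -20.  176.7] [179.9   -0.23  62.75] F [-3.7  0.2 11.7] open 0.15 t 12.75
shift cm [-0.03 -0.06  0.04] turn [ 0.06 -0.25 20.75]
[-0.00682209  0.68214623  0.10064996]
```

Call:
apply_moves:
  targets:
    - [[-1, -0.04, -0.07, 0.1, 0, 0, 4], [-1, -0.04, -0.07, 0.1, 0, 0, 8], [-1, -0.04, -0.07, 0.1, 0, 0, 12], [-1, -0.04, -0.07, 0.1, 0, 0, 15], [-1, -0.04, -0.07, 0.1, 0, 0, 15]]

```text
clock: 13.25
eef_pos: [552.7, -20.1, 176.9]
tcp_rot: [3.139, -0.006, 0.832]
contact_force: [-2.5, 0.4, 10.1]
opening: 0.147
```

```bash
python3 -c "
from g import *
to(551.8,-20.0,176.3,42);print(r.sense()['wrist_torque'])"
```

```text
at [552.7 -20.1 176.9] [179.85  -0.33  47.68] F [-2.5  0.4 10.1] open 0.147 t 13.25
shift cm [-0.05 -0.07  0.06] turn [ 0.13 -0.34  5.68]
[-0.01408202  0.45617204  0.0560184 ]
```

Small steps now, feeling for the stop.

Call:
apply_moves:
  targets:
    - [[-1, -0.04, -0.05, 0.12, 0, -0.2, 1.5], [-1, -0.04, -0.05, 0.12, 0, -0.2, 3], [-1, -0.04, -0.05, 0.12, 0, -0.2, 4], [-1, -0.04, -0.05, 0.12, 0, -0.2, 4]]

```text
clock: 13.65
eef_pos: [552.8, -20.0, 176.8]
tcp_rot: [3.138, -0.004, 0.762]
contact_force: [-2.7, 0.7, 9.5]
opening: 0.149
```

```bash
python3 -c "
from g import *
to(551.8,-20.0,176.3,42);print(r.sense()['wrist_torque'])"
```

```text
at [552.8 -20.  176.8] [179.79  -0.21  43.67] F [-2.7  0.7  9.5] open 0.149 t 13.65
shift cm [-0.07 -0.07  0.05] turn [ 0.2  -0.21  1.67]
[0.14344855 0.63817765 0.25159918]
```

Call:
apply_moves:
  targets:
    - [[-1, 0, 0, 0.12, 0, 0, 1], [-1, 0, 0, 0.12, 0, 0, 2], [-1, 0, 0, 0.12, 0, 0, 2]]

```text
clock: 13.95
eef_pos: [552.8, -20.1, 176.6]
tcp_rot: [3.138, -0.004, 0.728]
contact_force: [-5.8, 0.5, 12.2]
opening: 0.147
```

```bash
python3 -c "
from g import *
to(551.8,-20.0,176.3,42);print(r.sense()['wrist_torque'])"
```

```text
at [552.8 -20.1 176.6] [179.78  -0.22  41.69] F [-5.8  0.5 12.2] open 0.147 t 13.95
shift cm [-0.07 -0.07  0.03] turn [ 0.22 -0.22 -0.31]
[-0.0153424   0.98873199  0.39801901]
```

Call:
apply_moves:
  targets:
    - [[-1, -0.03, -0.03, 0.1, 0, 0, 1], [-1, -0.03, -0.03, 0.1, 0, 0, 1.5], [-1, -0.03, -0.03, 0.1, 0, 0, 1.5]]

```text
clock: 14.25
eef_pos: [552.5, -20.2, 176.7]
tcp_rot: [3.137, -0.004, 0.702]
contact_force: [-4.8, -1.9, 12.3]
opening: 0.147
```

```bash
python3 -c "
from g import *
to(551.8,-20.0,176.3,42);print(r.sense()['wrist_torque'])"
```

```text
at [552.5 -20.2 176.7] [179.74  -0.22  40.23] F [-4.8 -1.9 12.3] open 0.147 t 14.25
shift cm [-0.03 -0.06  0.04] turn [ 0.26 -0.21 -1.77]
[-0.09447665  1.06432918  0.42652088]
```

Call:
apply_moves:
  targets:
    - [[-1, -0.03, -0.03, 0.1, 0, 0, 1], [-1, -0.03, -0.03, 0.1, 0, 0, 2], [-1, -0.03, -0.03, 0.1, 0, 0, 2]]

```text
clock: 14.55
eef_pos: [552.0, -20.6, 176.7]
tcp_rot: [3.136, -0.003, 0.668]
contact_force: [-5.3, -0.2, 12.1]
opening: 0.149
```

```bash
python3 -c "
from g import *
to(551.8,-20.0,176.3,42);print(r.sense()['wrist_torque'])"
```

```text
at [552.  -20.6 176.7] [179.7  -0.2  38.3] F [-5.3 -0.2 12.1] open 0.149 t 14.55
shift cm [ 0.02 -0.06  0.04] turn [ 0.31 -0.19 -3.71]
[-0.13580439  1.12354149  0.85164358]
```

The torque has reached 0.85 Nm, so this is the stop. I'll ease up gently to let the lugs rise into their rests.

Call:
apply_moves:
  targets:
    - [[-1, 0, 0, 0, 0, 0, 0], [-1, 0, 0, -0.1, 0, 0, 0], [-1, 0, 0, -0.15, 0, 0, 0], [-1, 0, 0, -0.15, 0, 0, 0]]

```text
clock: 14.95
eef_pos: [551.8, -20.5, 177.7]
tcp_rot: [3.137, -0.003, 0.669]
contact_force: [0.5, -0.6, -4.4]
opening: 0.149
```

```bash
python3 -c "
from g import *
to(551.8,-20.0,179,42);print(r.sense()['wrist_torque'])"
```

```text
at [551.8 -20.5 177.7] [ 1.7971e+02 -1.7000e-01  3.8320e+01] F [ 0.5 -0.6 -4.4] open 0.149 t 14.95
shift cm [ 0.03 -0.04 -0.13] turn [ 0.3  -0.16 -3.68]
[0.05084157 0.02511383 0.82558922]
```

Call:
apply_moves:
  targets:
    - [[-1, 0, 0, -0.08, 0, 0, 0], [-1, 0, 0, -0.15, 0, 0, 0], [-1, 0, 0, -0.15, 0, 0, 0]]

```text
clock: 15.25
eef_pos: [551.8, -20.5, 178.8]
tcp_rot: [3.137, -0.003, 0.669]
contact_force: [2.2, -0.5, -10.4]
opening: 0.145
```

```bash
python3 -c "
from g import *
to(551.8,-20.0,179,42);print(r.sense()['wrist_torque'])"
```

```text
at [551.8 -20.5 178.8] [ 1.7972e+02 -1.6000e-01  3.8320e+01] F [  2.2  -0.5 -10.4] open 0.145 t 15.25
shift cm [ 0.04 -0.04 -0.02] turn [ 0.28 -0.15 -3.68]
[ 0.06012362 -0.40903137  0.75497541]
```

The insert is blocked at about −53 mm, short of the rests. I'll unload it and check the real bar angle in the wrist camera.

Call:
apply_moves:
  targets:
    - [[-1, 0, 0, 0.1, 0, 0, 0], [-1, 0, 0, 0.2, 0, 0, -0.5], [-1, 0, 0, 0.25, 0, 0, -0.5], [-1, 0, 0, 0.25, 0, 0, -0.5]]

```text
clock: 15.65
eef_pos: [551.9, -20.5, 178.2]
tcp_rot: [3.136, -0.003, 0.677]
contact_force: [-6.1, -0.6, 11.7]
opening: 0.15
```

Run:
```python
from g import *
f=grab('wrist'); pickle.dump(f,open('w4.pkl','wb')); save(f,'w4.png',(140,100,420,310),2.8)
to(551.8,-20,176.3,42,f['s']);print(f['s']['wrist_torque'])
```

```text
at [551.9 -20.5 178.2] [179.7   -0.19  38.79] F [-6.1 -0.6 11.7] open 0.15 t 15.65
shift cm [ 0.02 -0.05  0.19] turn [ 0.3  -0.18 -3.21]
[0.10361731 1.14146164 0.49813388]
```

View pics/w4.png

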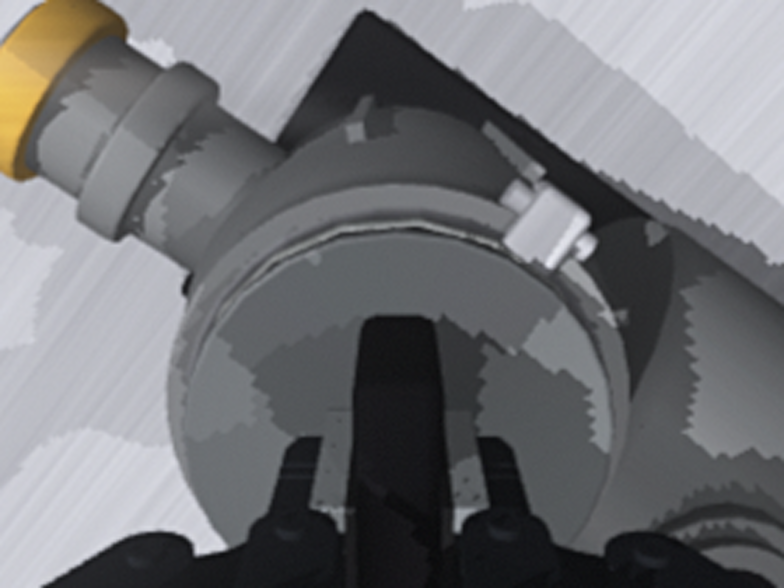

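The bar is still square in the pads. The stiffness in both z directions suggests stop friction under torque is holding it, so I'll relax the twist and let the seal lift it.

Call:
apply_moves:
  targets:
    - [[-1, 0, 0, 0.05, 0, 0, -0.5], [-1, 0, 0, 0, 0, 0, -0.9], [-1, 0, 0, 0, 0, 0, -0.9], [-1, 0, 0, 0, 0, 0, -0.9]]

```text
clock: 16.1
eef_pos: [551.9, -20.5, 178.5]
tcp_rot: [3.137, -0.003, 0.692]
contact_force: [-4.3, 0.6, 5.4]
opening: 0.144
```

```bash
python3 -c "
from g import *
to(551.8,-20.0,179,42);print(r.sense()['wrist_torque'])"
```

```text
at [551.9 -20.5 178.5] [179.71  -0.19  39.66] F [-4.3  0.6  5.4] open 0.144 t 16.1
shift cm [ 0.03 -0.05 -0.05] turn [ 0.3  -0.18 -2.34]
[ 0.09349584  0.72412967 -0.01067682]
```

Call:
apply_moves:
  targets:
    - [[-1, 0, 0, -0.05, 0, 0, 0], [-1, 0, 0, -0.1, 0, 0, 0], [-1, 0, 0, -0.1, 0, 0, 0]]

```text
clock: 16.4
eef_pos: [551.8, -20.6, 179.4]
tcp_rot: [3.137, -0.003, 0.692]
contact_force: [-1.5, -0.3, 1.3]
opening: 0.154
```

```bash
python3 -c "
from g import *
to(551.8,-20.0,179,42);print(r.sense()['wrist_torque'])"
```

```text
at [551.8 -20.6 179.4] [179.71  -0.18  39.66] F [-1.5 -0.3  1.3] open 0.154 t 16.4
shift cm [ 0.03 -0.05  0.04] turn [ 0.29 -0.17 -2.34]
[0.05692991 0.46100639 0.08401728]
```

Call:
apply_moves:
  targets:
    - [[-1, 0, 0, -0.05, 0, 0, 0], [-1, 0, 0, -0.08, 0, 0, 0], [-1, 0, 0, -0.08, 0, 0, 0]]

```text
clock: 16.7
eef_pos: [551.8, -20.6, 180.0]
tcp_rot: [3.137, -0.003, 0.692]
contact_force: [-0.3, -0.5, -2.9]
opening: 0.147
```

Call:
apply_moves:
  targets:
    - [[-1, 0, 0, -0.05, 0, 0, 0], [-1, 0, 0, -0.08, 0, 0, 0], [-1, 0, 0, -0.08, 0, 0, 0]]

```text
clock: 17.0
eef_pos: [551.8, -20.6, 180.2]
tcp_rot: [3.137, -0.003, 0.692]
contact_force: [3.9, -1.3, -12.6]
opening: 0.144
```

```bash
python3 -c "
from g import *
to(551.8,-20.0,179,42);print(r.sense()['wrist_torque'])"
```

```text
at [551.8 -20.6 180.2] [ 1.7972e+02 -1.6000e-01  3.9670e+01] F [  3.9  -1.3 -12.6] open 0.144 t 17.0
shift cm [ 0.03 -0.05  0.12] turn [ 0.28 -0.16 -2.33]
[ 0.09250933 -0.45311545  0.08675377]
```

It rose and is now blocked at about −51 mm, in the rests. I'll relax, release and lift clear.

Call:
apply_moves:
  targets:
    - [[-1, 0, 0, 0.04, 0, 0, 0], [-1, 0, 0, 0.06, 0, 0, 0], [-0.8, 0, 0, 0.04, 0, 0, 0], [-0.5, 0, 0, 0.02, 0, 0, 0], [-0.2, 0, 0, 0, 0, 0, 0], [0.2, 0, 0, 0, 0, 0, 0], [0.2, 0, 0, 0, 0, 0, 0], [0.2, 0, 0, 0, 0, 0, 0]]

```text
clock: 17.8
eef_pos: [551.9, -20.6, 180.3]
tcp_rot: [3.137, -0.003, 0.692]
contact_force: [-0.1, 0.2, -0.6]
opening: 0.597
```

```bash
python3 -c "
from g import *
to(551.8,-20.0,179,42);print(r.sense()['wrist_torque'])"
```

```text
at [551.9 -20.6 180.3] [179.71  -0.18  39.66] F [-0.1  0.2 -0.6] open 0.597 t 17.8
shift cm [ 0.03 -0.05  0.13] turn [ 0.29 -0.17 -2.34]
[ 0.00565936  0.06933072 -0.04718135]
```

Call:
apply_moves:
  targets:
    - [[0.3, 0, 0, -0.5, 0, 0, 0], [0.3, 0, 0, -2, 0, 0, 0], [0.3, 0, 0, -4, 0, 0, 0], [0.3, 0, 0, -7, 0, 0, 0], [0.3, 0, 0, -9, 0, 0, 0], [0.3, 0, 0, -9, 0, 0, 0], [0.3, 0, 0, -9, 0, 0, 0]]

```text
clock: 18.5
eef_pos: [551.4, -20.4, 270.5]
tcp_rot: [3.136, -0.004, 0.692]
contact_force: [0.6, 0.7, 0.0]
opening: 0.653
```

Run:
```python
from g import *
f=grab('wrist'); pickle.dump(f,open('w5.pkl','wb')); save(f,'w5.png',(100,60,460,330),2.2)
to(551.8,-20,270,42,f['s'])
```

```text
at [551.4 -20.4 270.5] [179.69  -0.21  39.66] F [0.6 0.7 0. ] open 0.653 t 18.5
shift cm [ 0.05 -0.01  0.05] turn [ 0.32 -0.2  -2.34]
```

View pics/w5.png

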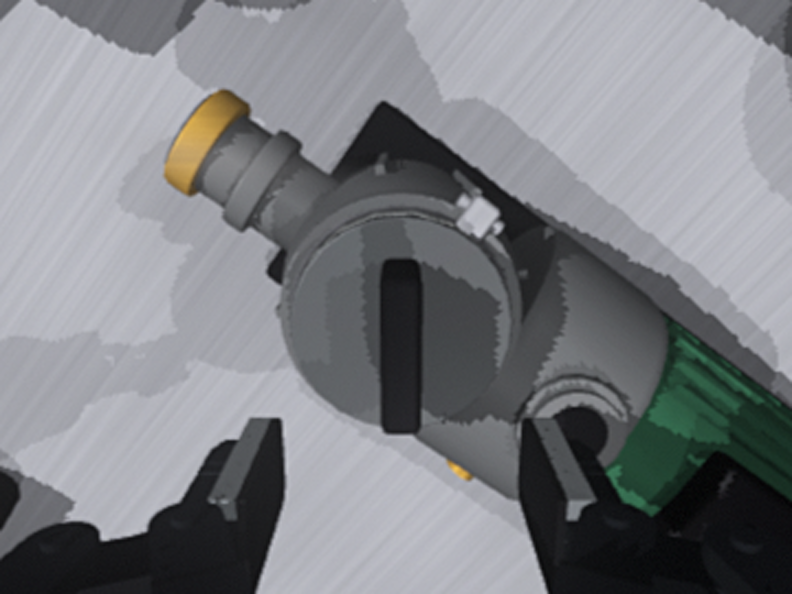

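```bash
python3 -c "
from g import *
print(r.sense()['contact_force'], r.sign_off())"
```

```text
the job is handed in; nothing more can be done
[ 0.16321746  0.40703478 -0.79044969] None
```

The strainer insert appears locked in the pump, and I've handed the job in. The hand-in reports no verdict.

**What I did:**
- I picked the middle-sized look-alike (flange about 84 mm) and gripped its bar.
- I found the mouth at about (552, −20) mm, with the slots about 3° off x.
- The lugs went through the slots with no contact force. I pressed the seal down to about 54 mm, with roughly 14–15 N.
- I twisted clockwise to the stop, about 53–54° by the tool. The wrist torque rose there to 0.85 Nm.

**What went differently:** On the first try at easing up, the insert stayed at about 53 mm, short of the rests. I put this down to friction at the stop while the twist was still loaded. After I relaxed the twist it rose about 2 mm and then stopped firmly.

**Last checks:**
- **Depth:** tool height puts the foot about 50.7–51.1 mm below the collar top, inside the required range. I inferred this from the tool position and the force; the camera could not measure it.
- **Seating:** the last picture shows the insert flat and centred at the twisted angle, with the gripper clear. The wrist force was near zero at hand-in.
- **Not tested:** I did not try a counter-clockwise turn to prove the lock. I also took no final picture of the other objects, though the arm never went near them at low height.

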